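# Free the jammed sample carrier from the feed chute

### The arm

A 7-joint arm with a two-finger parallel gripper is mounted at the origin on the work surface. World frame = base frame: x ahead of the robot, y to its left, z up, the work surface at z = 0. Lengths are in m, angles in rad, forces in N, time in s.
With the tool pointing down it reaches from about 0.4 to 0.925 m from the base axis. Payload 5.6 kg.
Tool frame: the origin (TCP) lies at the very end of the fingers, on their centre line; the grasp point (between the pads) lies 19 mm behind it (ctrl.grip_point_offset is the x of the grasp point in the tool frame, in m); x points along the fingers, y is the direction in which the jaws open and shut, and the axes are right-handed (so a half turn about x gives the same grasp; the last joint's range is limited). The gripper opens to 85 mm and grips with 20 to 120 N. Pads are 22 mm wide; open, the fingers measure 114 mm over their backs; the gripper's body (76 mm by 85 mm) begins 54 mm behind the grasp point. The pads swing forward as they close: fully open they stand 13 mm farther back than shut.
Start: joints at [1.275, 0.468, -0.012, 1.603, 0.006, 1.071, -0.056], TCP at [0.163, -0.629, 0.231] pointing down, gripper open.
Joint ranges: [-2.53, 2.53], [-0.31, 2.02], [-1.57, 1.55], [0.28, 2.44], [-1.29, 4.43], [0.15, 1.84], [-2.92, 2.92]. Speed limits (rad/s): [2.57, 2.57, 3.14, 3.14, 3.14, 3.14, 3.14].

### API

Orientations are given as a 3x3 rotation matrix whose columns are the frame's x, y, z axes.
In Python, from workcell import ctrl gives the robot as it stands.
- The arm moves only by the tool arm_command, never from a script. Its argument "deltas" is a list of rows, each an object of numbers: "dx", "dy", "dz": the shift along the tool's x, y, z in cm; "ax", "ay", "az": the turn, a rotation vector about the tool's x, y, z in rad; "gripper": the finger opening in cm, from 0 to 8.54. In form: [{"dx": .., "dy": .., "dz": .., "ax": .., "ay": .., "az": .., "gripper": ..}, ...]. A call has 1 to 20 rows; each row shifts and turns the pose as measured when the row begins, along the tool's axes as they then stand; what a row does not reach is not made up. A row lasts 1/8 s, in which the tool goes at most 62.5 mm and 10.7 degrees, less where a joint would pass 70% of its speed; a pose out of reach is approached as far as the arm can. A call is refused whole if a number of a shift passes 6.25 or a number of a turn 0.188, either way. A call with a gripper value outside its range is refused whole. The fingers move at their own pace and stop on an object; the grip force is fixed at half the most. Time passes only in rows, so rows that do not move let the fingers close. It gives the time, the measured TCP pose, the force and the opening at its end, in the units of the state.
- ctrl.sense(): the state, without advancing time (a new reading comes with each control period).
- ctrl.get_image(name): name is "side" or "top" or "wrist"; returns a dict with "frame" (400x640x3 uint8, red, green, blue), "range_z" (400x640 float32, m along the optical axis (not along the pixel's ray), 0 where there is no reading), "camera_matrix" (3x3 intrinsics, pixels), "view" (4x4, takes a point from world to camera coordinates). Camera axes: x right, y up, looking along -z (the intrinsics and any distortion apply to the point x, -y, -z); pixel columns grow to the right and rows downward; lengths in m; the calibration is good to about 2 mm. A picture is of the moment at which its call begins.
- ctrl.job_done(): hands the job in, once; it reports no verdict.
The state is a dict: "time_s": time; "qpos": joint angles; "joint_vel": joint speeds; "tau": joint torques, N m; "tcp_pos": TCP position; "tcp_rot": TCP orientation; "wrist_force": force on the tool from outside, world axes, zero at the start; "moment": the same for the moment, N m; "grip_width": opening from 0.0 (shut) to 1.0 (fully open).
Only numpy, scipy, OpenCV 4.12 (cv2) and the standard library are available. Lean on these libraries where they do the work, as an engineer would, in place of code of your own. Each camera call takes 0.05 s, during which the arm holds its last target.

### The job

A steel sample carrier has jammed under the lips at the low end of the feed chute. Nudge it back up the chute until it is clear of the lips, then lift it out and set it down, post up, in the square tray, lowering it gently rather than dropping it. Leave the other carrier that waits near the top of the chute where it is.

Things in the scene. Friction and masses are not known exactly. Their poses are not given: they have to be found in the camera images.
- carrier_center (a point): Centre of the jammed carrier: steel disc 60 mm across, 10 thick, with a post 16 across, 28 tall on its middle (38 in all; this point is 19 above its underside, z along the post). About 0.25 kg, loose on the chute floor, its disc under the lips, within 16 mm of the throat, the post standing up in the slot. A few N at the post slides it; friction holds it where left.
- waiting_center (a point): The same point of an identical carrier, loose, waiting in the open upper part of the same chute, 115 to 130 mm up the slope from the chute's origin; to be left there.
- chute: Fixed aluminium channel, 66 mm wide inside, walls 4, sloping 6 deg. Origin: mid-width on its floor, 52 above the table. x: up the slope, y: across, z: square to the floor. Runs x = -135 to 170. x < -30: walls 16 high, lips 13-16 above the floor over y beyond +-20 (slot 40, open above); throat 44 wide at x < -86. x > -30: open, walls 6. Carrier is free with its centre at x > 0, best 15 to 30.
- tray: Fixed, empty, square aluminium tray on the table, 136 by 136 mm outside, 14 high, walls and floor 4 thick (128 square inside). Origin: centre of its underside, on the table; x and y along its sides, z up. The round steel dish is not the tray.
Mind the look-alikes: they are no part of the job. Leave any pink or purple look-alike of the part that bears carrier_center alone. Several things look just like the tray: the one meant starts farthest to the robot's left.

How it is judged:
By the outcome, as a careful person would: the job done as asked, in the order asked, and still so for the second after the job is handed in, with the robot touching nothing.
It also fails if it takes over 51 s, if anything falls off the work surface, if the arm or the gripper's body presses on something with over 40 N, if the wrist force passes 120 N, or if a joint passes its speed limit or range.

## Working session

There is one attempt and no reset: what is moved stays moved. The work goes in short steps, Python scripts to look and compute and a tool call to move; the robot and the scene stay as the last step left them, time stands still between calls to the robot, and variables do not carry over. Pictures are saved under pics/ and viewed, and the job is handed in when it is done.

Besides the shell and the picture viewer there is one more tool, called after ">>>" as name(argument=value, ...), one argument or row to a line, values as JSON. arm_command: Moves the arm, as the interface text tells. Its arguments: {"type":"object","properties":{"deltas":{"type":"array"}},"required":["deltas"]}

```bash
mkdir -p pics; ls; python3 - <<'E'
from workcell import ctrl
import cv2,numpy as np
for n in ["side","top","wrist"]:
    d=ctrl.get_image(n); cv2.imwrite(f"pics/{n}0.png",d["frame"][:,:,::-1]); np.savez(f"{n}0.npz",**d)
    print(n,d["camera_matrix"].round(1).tolist(),d["view"].round(3).tolist(),[k for k in d])
s=ctrl.sense();print(s); print(ctrl.grip_point_offset)
E
```

```text
pics
side [[516.7, 0.0, 313.2], [0.0, 516.7, 195.0], [0.0, 0.0, 1.0]] [[-0.977, -0.214, 0.001, 0.487], [0.158, -0.716, 0.68, -0.248], [-0.145, 0.665, 0.733, -1.325], [0.0, 0.0, 0.0, 1.0]] ['frame', 'range_z', 'camera_matrix', 'view']
top [[449.3, 0.0, 324.5], [0.0, 449.3, 189.6], [0.0, 0.0, 1.0]] [[-0.018, -1.0, -0.01, -0.116], [0.997, -0.018, 0.07, -0.564], [-0.07, -0.009, 0.997, -1.175], [0.0, 0.0, 0.0, 1.0]] ['frame', 'range_z', 'camera_matrix', 'view']
wrist [[277.0, 0.0, 319.0], [0.0, 277.0, 199.9], [0.0, 0.0, 1.0]] [[0.251, -0.968, -0.002, -0.648], [0.926, 0.24, -0.292, 0.038], [0.283, 0.072, 0.956, -0.379], [0.0, 0.0, 0.0, 1.0]] ['frame', 'range_z', 'camera_matrix', 'view']
{'time_s': 0.15, 'qpos': array([ 1.27500294,  0.46818666, -0.01160831,  1.60338348,  0.0060104 ,
        1.0714108 , -0.0562717 ]), 'joint_vel': array([ 0.0001639 , -0.00381109, -0.00178887, -0.00160401, -0.00075721,
       -0.00010764,  0.00133778]), 'tau': array([ 8.83711527e-04, -5.32794428e+01,  2.16090179e-02, -2.51552886e+01,
        1.14520843e-02,  5.58044718e-03, -9.24118297e-06]), 'tcp_pos': array([ 0.16240762, -0.62895302,  0.23056137]), 'tcp_rot': array([[-4.44192917e-04,  2.50083061e-01, -9.68224285e-01],
       [ 1.27913858e-03, -9.68223446e-01, -2.50083431e-01],
       [-9.99999083e-01, -1.34957832e-03,  1.10187107e-04]]), 'wrist_force': array([-0.04851693, -0.08256561,  0.57722784]), 'moment': array([ 0.01109446,  0.01868029, -0.01043671]), 'grip_width': 0.9956843088271887}
-0.0187
```

View pics/top0.png

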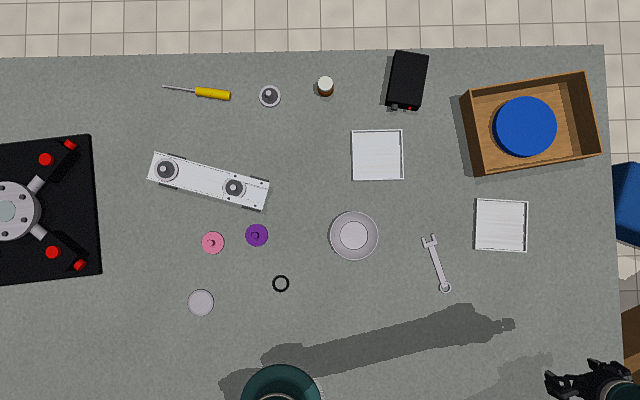

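View pics/side0.png

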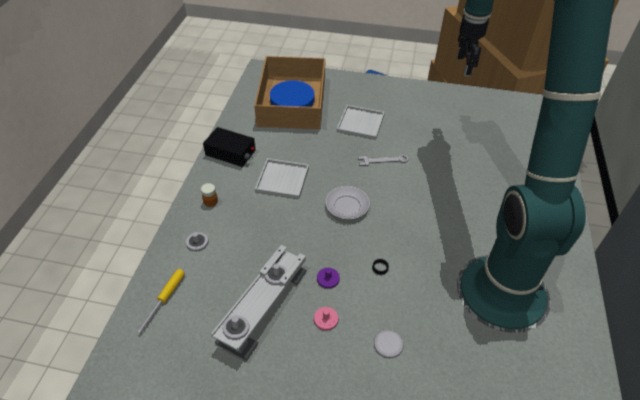

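View pics/wrist0.png

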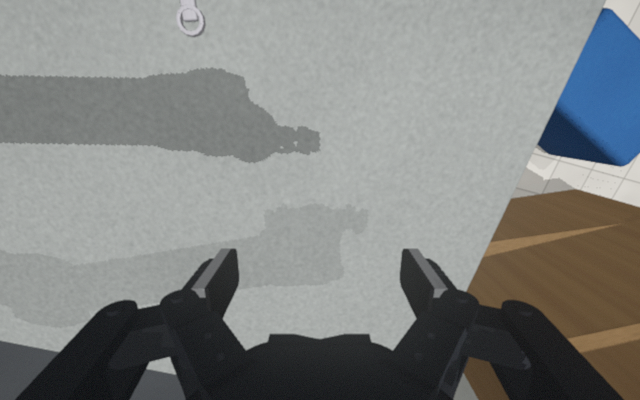

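```bash
cat > h.py <<'E'
import numpy as np,cv2
def load(n): return dict(np.load(n))
def proj(d,P):
    P=np.atleast_2d(P); c=(d["view"]@np.c_[P,np.ones(len(P))].T)[:3]
    p=d["camera_matrix"]@np.array([c[0],-c[1],-c[2]]); return (p[:2]/p[2]).T
def ray(d,uv):
    uv=np.atleast_2d(uv); K=d["camera_matrix"]; R=d["view"][:3,:3];t=d["view"][:3,3]
    q=(np.linalg.inv(K)@np.c_[uv,np.ones(len(uv))].T); q=np.array([q[0],-q[1],-q[2]])
    return -R.T@t,(R.T@q).T
def depthpt(d,u,v):
    o,r=ray(d,[[u,v]]); return o+r[0]*d["range_z"][int(round(v)),int(round(u))]
def onplane(d,uv,z):
    o,r=ray(d,uv); return o+r*((z-o[2])/r[:,2])[:,None]
E
python3 - <<'E'
from h import *
d=load("top0.npz")
a=d["frame"][135:225,135:285,::-1]; cv2.imwrite("pics/c1.png",cv2.resize(a,None,fx=5,fy=5,interpolation=cv2.INTER_CUBIC))
s=load("side0.npz")
a=s["frame"][235:365,200:320,::-1]; cv2.imwrite("pics/c2.png",cv2.resize(a,None,fx=4.5,fy=4.5,interpolation=cv2.INTER_CUBIC))
for p in [(167,169),(234,187),(180,180),(200,182),(160,185),(264,197),(377,155),(353,155),(501,225),(270,96),(213,243)]: print(p,depthpt(d,*p).round(4))
E
```

```text
(167, 169) [0.616  0.2675 0.094 ]
(234, 187) [0.5685 0.1015 0.0835]
(180, 180) [0.5908 0.2451 0.0628]
(200, 182) [0.5855 0.1961 0.0536]
(160, 185) [0.5841 0.3193 0.0028]
(264, 197) [0.5442 0.0321 0.0412]
(377, 155) [ 0.6542 -0.2692  0.0057]
(353, 155) [ 0.6545 -0.2041  0.0117]
(501, 225) [ 0.46   -0.5934  0.0074]
(270, 96) [0.8154 0.0155 0.0295]
(213, 243) [0.4267 0.1682 0.0312]
```

View pics/c1.png

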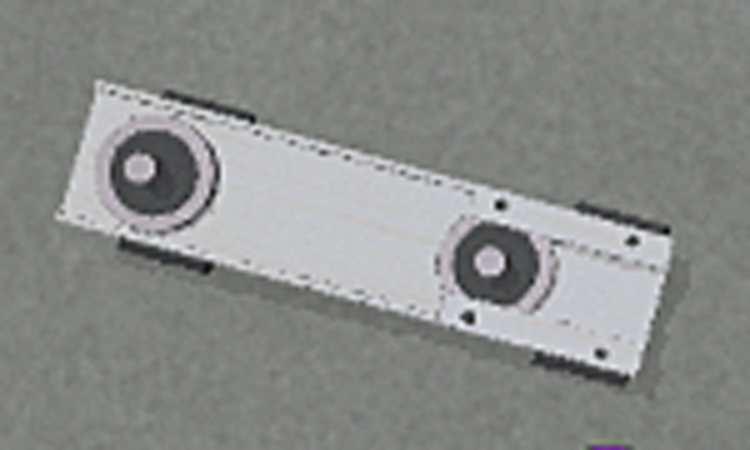

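View pics/c2.png

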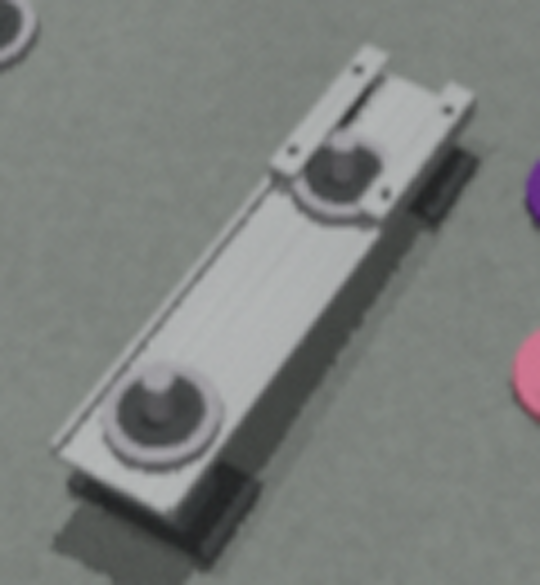

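```bash
cat > m.py <<'E'
from h import *
d=load("top0.npz")
f=lambda x,y:(135+(x+.5)/5-.5,135+(y+.5)/5-.5)
lo=onplane(d,[f(672,235),f(635,382)],.0538); hi=onplane(d,[f(97,82),f(58,216)],.0757)
print(lo,hi,np.linalg.norm(lo[0]-lo[1]),np.linalg.norm(hi[0]-hi[1]))
L=lo.mean(0);H=hi.mean(0);ax=(H-L)[:2];print("len",np.linalg.norm(ax),305*np.cos(.1047));u=ax/np.linalg.norm(ax)
yaw=np.arctan2(u[1],u[0])
# lip edge points start x=-30
c,s=np.cos(.10472),np.sin(.10472)
X=np.array([u[0]*c,u[1]*c,s]);Z=np.array([-u[0]*s,-u[1]*s,c]);Y=np.cross(Z,X)
M=(L+H)/2
O=np.r_[M[:2]-u*17.5e-3*c+u*.011*s,.052]
print("O",O,"yaw",np.degrees(yaw))
print("X",X,"Y",Y)
R=np.c_[X,Y,Z]
tl=lambda p:(np.asarray(p)-O)@R
j=onplane(d,[f(490,262)],.0845)[0];print("jam",j,tl(j)); 
w=onplane(d,[f(138,167)],.1025)[0];print("wait",w,tl(w))
def hue(d):
    return cv2.cvtColor(d["frame"],cv2.COLOR_RGB2HSV)
# posttop via depth
z=load("side0.npz")
for n,dd,b in(("top",d,(225,240,180,195)),):
    pts=[(u_,v_) for u_ in range(b[0],b[1]) for v_ in range(b[2],b[3])]
    P=np.array([depthpt(dd,*p) for p in pts]);
    l=tl(P);k=l[:,2]>.034;print(l[k].mean(0),k.sum(),P[k].mean(0))
P=np.array([depthpt(d,a,b) for a in range(150,185) for b in range(155,185)]);l=tl(P);k=l[:,2]>.034;print("wait",l[k].mean(0),k.sum())
for n,(p) in {"floor":(200,178),"floor2":(215,184),"lip":(250,200)}.items(): print(n,tl(depthpt(d,*p)))
E
python3 m.py
```

```text
[[0.5831689  0.01701547 0.0538    ]
 [0.50750383 0.03679443 0.0538    ]] [[0.66524753 0.30787146 0.0757    ]
 [0.59675535 0.32720325 0.0757    ]] 0.07820748100494727 0.07116809504542508
len 0.30299455589340735 303.3298078446854
O [0.58357335 0.15663001 0.052     ] yaw 73.57690528900609
X [0.28117929 0.95394547 0.10452871] Y [-0.95920009  0.28272811  0.        ]
jam [0.56844821 0.10485727 0.0845    ] [-0.05024406 -0.00012958  0.0379599 ]
wait [0.61772337 0.27649418 0.1025    ] [0.12922486 0.00113227 0.03719606]
[-0.05018275 -0.00102734  0.03887092] 30 [0.56929966 0.10457059 0.08541245]
wait [0.1018764  0.00273631 0.13156484] 37
floor [ 0.04084618 -0.00062689 -0.00030307]
floor2 [-0.00026953  0.00397305  0.0003775 ]
lip [-0.09934966  0.01976111  0.01678634]
```

Candidates seen in the top image:
- **Carriers:** (233,187) sits in the slot under the lips at the low, right-hand end of the chute, so it's the jammed one and my target. (167,169) is the waiting carrier at the high end. (270,96) is a loose carrier on the table. (213,243) is pink and (257,235) is purple, both to be left alone.
- **Trays:** (377,155), at y≈-0.27, is farther left than (501,225), at y≈-0.59, so it's the one meant. (353,236) is the round dish.

The chute crop confirms the choice. The post is at chute x≈-50 mm and its top is 38–39 mm above the floor, as it should be. The waiting carrier is at x≈+129 mm or slightly less.

```bash
cat > plan.py <<'E'
import numpy as np,sys
from scipy.spatial.transform import Rotation as Ro
from workcell import ctrl
O=np.array([.5836,.1566,.052]); yaw=np.radians(73.6); t=np.radians(6)
u=np.array([np.cos(yaw),np.sin(yaw),0])
X=u*np.cos(t)+[0,0,np.sin(t)]; Z=-u*np.sin(t)+[0,0,np.cos(t)]; Y=np.cross(Z,X)
RC=np.c_[X,Y,Z]; TR=np.c_[-Z,-Y,np.cross(-Z,-Y)]
def plan(p,R,n=None,vmax=5.5,wmax=.15):
    s=ctrl.sense(); a=s["tcp_pos"];A=s["tcp_rot"]
    rv=Ro.from_matrix(A.T@R).as_rotvec(); D=np.linalg.norm(p-a)*100
    n=n or max(1,int(np.ceil(max(D/vmax,np.linalg.norm(rv)/wmax))))
    print("dist",D,"rot",rv.round(3),n)
    for i in range(n):
        Ai=A@Ro.from_rotvec(rv*i/n).as_matrix()
        d=Ai.T@(p-a)/n*100
        print('{"dx":%.2f,"dy":%.2f,"dz":%.2f,"ax":%.3f,"ay":%.3f,"az":%.3f},'%(*d,*(rv/n)))
def st():
    s=ctrl.sense();p=s["tcp_pos"]
    print("t",s["time_s"],"tcp",p.round(4),"chute",((p-O)@RC*1e3).round(1),"F",s["wrist_force"].round(2),"g",round(s["grip_width"],3)); return s
E
python3 -c "
from plan import *
st();plan(np.array([.57,-.25,.23]),TR)"
```

```text
t 0.15 tcp [ 0.1624 -0.629   0.2306] chute [-849.1  182.3  268.8] F [-0.05 -0.08  0.58] g 0.996
dist 55.65404367299096 rot [-1.031  0.095 -0.053] 11
{"dx":0.01,"dy":-2.41,"dz":-4.45,"ax":-0.094,"ay":0.009,"az":-0.005},
{"dx":0.06,"dy":-1.98,"dz":-4.65,"ax":-0.094,"ay":0.009,"az":-0.005},
{"dx":0.11,"dy":-1.54,"dz":-4.82,"ax":-0.094,"ay":0.009,"az":-0.005},
{"dx":0.16,"dy":-1.08,"dz":-4.94,"ax":-0.094,"ay":0.009,"az":-0.005},
{"dx":0.20,"dy":-0.61,"dz":-5.02,"ax":-0.094,"ay":0.009,"az":-0.005},
{"dx":0.25,"dy":-0.14,"dz":-5.05,"ax":-0.094,"ay":0.009,"az":-0.005},
{"dx":0.29,"dy":0.34,"dz":-5.04,"ax":-0.094,"ay":0.009,"az":-0.005},
{"dx":0.33,"dy":0.81,"dz":-4.98,"ax":-0.094,"ay":0.009,"az":-0.005},
{"dx":0.37,"dy":1.27,"dz":-4.88,"ax":-0.094,"ay":0.009,"az":-0.005},
{"dx":0.40,"dy":1.73,"dz":-4.74,"ax":-0.094,"ay":0.009,"az":-0.005},
{"dx":0.43,"dy":2.16,"dz":-4.55,"ax":-0.094,"ay":0.009,"az":-0.005},
```

>>> arm_command(
  deltas=[
    {"dx": 0,"dy": -2.4,"dz": -4.4,"ax": -0.094,"ay": 0.009,"az": -0.005},
    {"dx": 0.06,"dy": -2.0,"dz": -4.6,"ax": -0.094,"ay": 0.009,"az": -0.005},
    {"dx": 0.1,"dy": -1.5,"dz": -4.8,"ax": -0.094,"ay": 0.009,"az": -0.005},
    {"dx": 0.15,"dy": -1.1,"dz": -4.9,"ax": -0.094,"ay": 0.009,"az": -0.005},
    {"dx": 0.2,"dy": -0.6,"dz": -5.0,"ax": -0.094,"ay": 0.009,"az": -0.005},
    {"dx": 0.25,"dy": -0.1,"dz": -5.0,"ax": -0.094,"ay": 0.009,"az": -0.005},
    {"dx": 0.3,"dy": 0.3,"dz": -5.0,"ax": -0.094,"ay": 0.009,"az": -0.005},
    {"dx": 0.3,"dy": 0.8,"dz": -5.0,"ax": -0.094,"ay": 0.009,"az": -0.005},
  ],
)

```text
validation failed for argument at $.de...
```

```bash
python3 -c "
from plan import *
st();plan(O+RC@[-.05,0,.105],TR)"
```

```text
t 0.15 tcp [ 0.1624 -0.629   0.2306] chute [-849.1  182.3  268.8] F [-0.05 -0.08  0.58] g 0.996
dist 83.57954360918421 rot [-1.031  0.095 -0.053] 16
{"dx":0.50,"dy":-3.77,"dz":-3.58,"ax":-0.064,"ay":0.006,"az":-0.003},
{"dx":0.53,"dy":-3.53,"dz":-3.81,"ax":-0.064,"ay":0.006,"az":-0.003},
{"dx":0.57,"dy":-3.27,"dz":-4.03,"ax":-0.064,"ay":0.006,"az":-0.003},
{"dx":0.60,"dy":-3.01,"dz":-4.23,"ax":-0.064,"ay":0.006,"az":-0.003},
{"dx":0.64,"dy":-2.73,"dz":-4.41,"ax":-0.064,"ay":0.006,"az":-0.003},
{"dx":0.67,"dy":-2.43,"dz":-4.57,"ax":-0.064,"ay":0.006,"az":-0.003},
{"dx":0.71,"dy":-2.13,"dz":-4.72,"ax":-0.064,"ay":0.006,"az":-0.003},
{"dx":0.74,"dy":-1.82,"dz":-4.84,"ax":-0.064,"ay":0.006,"az":-0.003},
{"dx":0.78,"dy":-1.50,"dz":-4.94,"ax":-0.064,"ay":0.006,"az":-0.003},
{"dx":0.81,"dy":-1.18,"dz":-5.02,"ax":-0.064,"ay":0.006,"az":-0.003},
{"dx":0.85,"dy":-0.85,"dz":-5.08,"ax":-0.064,"ay":0.006,"az":-0.003},
{"dx":0.88,"dy":-0.52,"dz":-5.12,"ax":-0.064,"ay":0.006,"az":-0.003},
{"dx":0.91,"dy":-0.19,"dz":-5.14,"ax":-0.064,"ay":0.006,"az":-0.003},
{"dx":0.94,"dy":0.15,"dz":-5.14,"ax":-0.064,"ay":0.006,"az":-0.003},
{"dx":0.97,"dy":0.48,"dz":-5.11,"ax":-0.064,"ay":0.006,"az":-0.003},
{"dx":1.00,"dy":0.81,"dz":-5.06,"ax":-0.064,"ay":0.006,"az":-0.003},
```

>>> arm_command(
  deltas=[
    {"dx": 0,"dy": -2.4,"dz": -4.4,"ax": -0.094,"ay": 0.009,"az": -0.005,"gripper": 8.5},
    {"dx": 0.06,"dy": -2.0,"dz": -4.6,"ax": -0.094,"ay": 0.009,"az": -0.005,"gripper": 8.5},
    {"dx": 0.1,"dy": -1.5,"dz": -4.8,"ax": -0.094,"ay": 0.009,"az": -0.005,"gripper": 8.5},
    {"dx": 0.15,"dy": -1.1,"dz": -4.9,"ax": -0.094,"ay": 0.009,"az": -0.005,"gripper": 8.5},
    {"dx": 0.2,"dy": -0.6,"dz": -5.0,"ax": -0.094,"ay": 0.009,"az": -0.005,"gripper": 8.5},
    {"dx": 0.25,"dy": -0.1,"dz": -5.0,"ax": -0.094,"ay": 0.009,"az": -0.005,"gripper": 8.5},
    {"dx": 0.3,"dy": 0.3,"dz": -5.0,"ax": -0.094,"ay": 0.009,"az": -0.005,"gripper": 8.5},
    {"dx": 0.3,"dy": 0.8,"dz": -5.0,"ax": -0.094,"ay": 0.009,"az": -0.005,"gripper": 8.5},
  ],
)

```text
time_s: 1.15
tcp_pos: [0.4576, -0.3468, 0.2285]
tcp_rot: [[0.03, 0.852, -0.523], [0.077, -0.523, -0.849], [-0.997, -0.015, -0.082]]
wrist_force: [0.7, -1.0, 0.3]
grip_width: 0.997
```

```bash
python3 -c "
from plan import *
st();plan(O+RC@[-.05,0,.105],TR)"
```

```text
t 1.15 tcp [ 0.4576 -0.3468  0.2285] chute [-497.2  -21.3  229.7] F [ 0.68 -0.97  0.27] g 0.997
dist 46.476953740923186 rot [-0.265  0.021 -0.01 ] 9
{"dx":1.27,"dy":-1.55,"dz":-4.76,"ax":-0.029,"ay":0.002,"az":-0.001},
{"dx":1.29,"dy":-1.40,"dz":-4.80,"ax":-0.029,"ay":0.002,"az":-0.001},
{"dx":1.30,"dy":-1.26,"dz":-4.84,"ax":-0.029,"ay":0.002,"az":-0.001},
{"dx":1.31,"dy":-1.12,"dz":-4.87,"ax":-0.029,"ay":0.002,"az":-0.001},
{"dx":1.32,"dy":-0.97,"dz":-4.90,"ax":-0.029,"ay":0.002,"az":-0.001},
{"dx":1.34,"dy":-0.83,"dz":-4.92,"ax":-0.029,"ay":0.002,"az":-0.001},
{"dx":1.35,"dy":-0.68,"dz":-4.94,"ax":-0.029,"ay":0.002,"az":-0.001},
{"dx":1.36,"dy":-0.53,"dz":-4.95,"ax":-0.029,"ay":0.002,"az":-0.001},
{"dx":1.37,"dy":-0.38,"dz":-4.96,"ax":-0.029,"ay":0.002,"az":-0.001},
```

>>> arm_command(
  deltas=[
    {"dx": 0.6,"dy": -1.5,"dz": -4.8,"ax": -0.029,"ay": 0.002,"az": -0.001,"gripper": 8.5},
    {"dx": 0.7,"dy": -1.4,"dz": -4.8,"ax": -0.029,"ay": 0.002,"az": -0.001,"gripper": 8.5},
    {"dx": 1.0,"dy": -1.3,"dz": -4.8,"ax": -0.029,"ay": 0.002,"az": -0.001,"gripper": 8.5},
    {"dx": 1.3,"dy": -1.1,"dz": -4.9,"ax": -0.029,"ay": 0.002,"az": -0.001,"gripper": 8.5},
    {"dx": 1.3,"dy": -1.0,"dz": -4.9,"ax": -0.029,"ay": 0.002,"az": -0.001,"gripper": 8.5},
    {"dx": 1.3,"dy": -0.8,"dz": -4.9,"ax": -0.029,"ay": 0.002,"az": -0.001,"gripper": 8.5},
    {"dx": 1.3,"dy": -0.7,"dz": -4.9,"ax": -0.029,"ay": 0.002,"az": -0.001,"gripper": 8.5},
    {"dx": 1.3,"dy": -0.5,"dz": -4.9,"ax": -0.029,"ay": 0.002,"az": -0.001,"gripper": 8.5},
  ],
)

```text
time_s: 2.15
tcp_pos: [0.5566, 0.0584, 0.175]
tcp_rot: [[0.032, 0.952, -0.306], [0.095, -0.308, -0.947], [-0.995, 0.001, -0.1]]
wrist_force: [1.0, 0.1, 0.5]
grip_width: 0.993
```

```bash
python3 -c "
from plan import *
import cv2
st();plan(O+RC@[-.05,0,.085],TR,n=2)
d=ctrl.get_image('wrist');np.savez('wrist1.npz',**d);cv2.imwrite('pics/wrist1.png',d['frame'][:,:,::-1])
"
```

```text
t 2.15 tcp [0.5566 0.0584 0.175 ] chute [-88.4  -1.8 132.9] F [1.03 0.09 0.45] g 0.993
dist 6.147004819607124 rot [-0.026  0.004 -0.004] 2
{"dx":2.39,"dy":-0.15,"dz":-1.93,"ax":-0.013,"ay":0.002,"az":-0.002},
{"dx":2.39,"dy":-0.12,"dz":-1.93,"ax":-0.013,"ay":0.002,"az":-0.002},
```

View pics/wrist1.png

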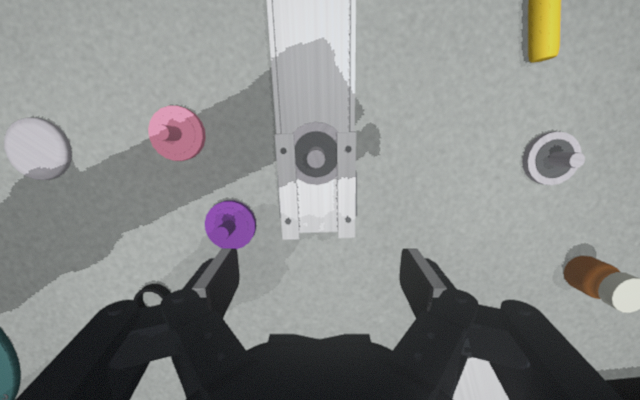

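The wrist view shows the chute upright in the picture. The jammed post is at about (316,155) between the lips, and the lips' low end is near (317,238).

```bash
python3 -c "
from plan import *
from h import *
d=load('wrist1.npz')
tl=lambda p:((p-O)@RC*1e3).round(1)
print(tl(onplane(d,[[316,155]],.0845)))
P=np.array([depthpt(d,a,b) for a in range(300,335) for b in range(135,175)]);l=(P-O)@RC;k=(l[:,2]>.033)&(l[:,2]<.05);print(l[k].mean(0)*1e3,k.sum())
# lip ends and edges
for n,uv in dict(l1=(275,134),l2=(354,132),e1=(283,238),e2=(354,237)).items(): print(n,tl(depthpt(d,*uv)))
def onch(uv,h):
    o,r=ray(d,uv); a=((O-o)@Z+h)/(r@Z); return tl(o+r*a[:,None])
print(onch([(275,134),(355,132),(283,239),(355,238),(296,134),(336,133),(297,238),(338,237)],.016))
print(onch([(268,10),(355,10)],.006))
a=d['frame'][100:250,240:400,::-1];cv2.imwrite('pics/c3.png',cv2.resize(a,None,fx=4,fy=4,interpolation=cv2.INTER_CUBIC))
"
```

```text
[[-46.   -0.5  37.5]]
[-48.67021134  -0.43022895  36.97267555] 261
l1 [-29.1  36.5  15.4]
l2 [-29.2 -35.6  14.4]
e1 [-132.8   35.8   15.5]
e2 [-158.1  -43.5  -36.9]
[[ -29.1   36.4   16. ]
 [ -29.2  -36.3   16. ]
 [-133.6   35.8   16. ]
 [-134.5  -37.7   16. ]
 [ -29.6   17.3   16. ]
 [ -29.6  -19.    16. ]
 [-132.9   21.5   16. ]
 [-132.9  -20.3   16. ]]
[[ 71.4  36.5   6. ]
 [ 69.6 -36.3   6. ]]
```

View pics/c3.png

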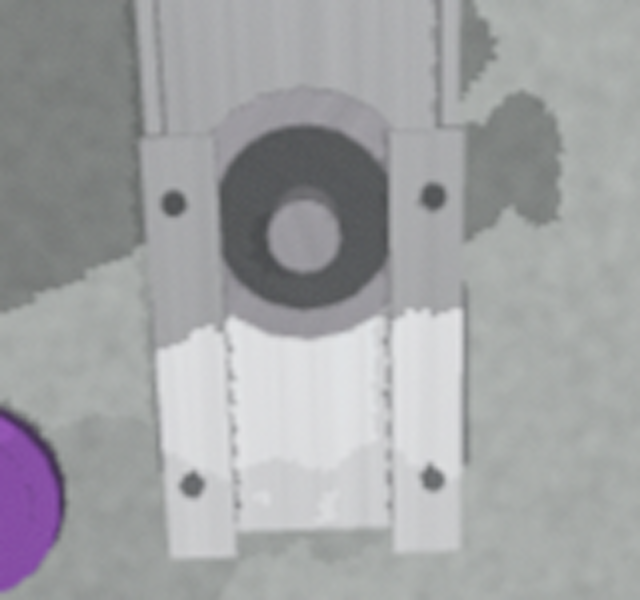

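>>> arm_command(
  deltas=[
    {"dx": 2.4,"dy": -0.1,"dz": -2.0,"ax": -0.013,"ay": 0.002,"az": -0.002,"gripper": 8.5},
    {"dx": 2.4,"dy": -0.05,"dz": -1.9,"ax": -0.013,"ay": 0.002,"az": -0.002,"gripper": 6},
    {"dx": 2.0,"dy": 0,"dz": 0,"ax": 0,"ay": 0,"az": 0,"gripper": 6},
    {"dx": 0,"dy": 0,"dz": 0,"ax": 0,"ay": 0,"az": 0,"gripper": 6},
  ],
)

```text
time_s: 2.7
tcp_pos: [0.5682, 0.1154, 0.1088]
tcp_rot: [[0.027, 0.963, -0.266], [0.107, -0.268, -0.958], [-0.994, -0.003, -0.11]]
wrist_force: [-0.5, -1.4, 0.6]
grip_width: 0.706
```

```bash
python3 -c "
from plan import *
st();plan(O+RC@[-.049,-.0005,.0205],TR,n=3)
"
```

```text
t 2.7 tcp [0.5682 0.1154 0.1088] chute [-37.7   3.2  61.1] F [-0.55 -1.35  0.6 ] g 0.706
dist 4.224369038902333 rot [ 0.015 -0.005  0.005] 3
{"dx":1.35,"dy":0.12,"dz":0.38,"ax":0.005,"ay":-0.002,"az":0.002},
{"dx":1.35,"dy":0.12,"dz":0.38,"ax":0.005,"ay":-0.002,"az":0.002},
{"dx":1.35,"dy":0.12,"dz":0.38,"ax":0.005,"ay":-0.002,"az":0.002},
```

>>> arm_command(
  deltas=[
    {"dx": 0.5,"dy": 0.37,"dz": 1.1,"ax": 0.015,"ay": -0.005,"az": 0.005,"gripper": 6},
    {"dx": 0,"dy": 0,"dz": 0,"ax": 0,"ay": 0,"az": 0,"gripper": 6},
  ],
)

```text
time_s: 2.95
tcp_pos: [0.5697, 0.1025, 0.1033]
tcp_rot: [[0.032, 0.958, -0.283], [0.099, -0.285, -0.953], [-0.995, 0.002, -0.104]]
wrist_force: [0.4, -0.2, 0.1]
grip_width: 0.702
```

```bash
python3 -c "
from plan import *
st();plan(O+RC@[-.049,-.0005,.0205],TR,n=3)
"
```

```text
t 2.95 tcp [0.5697 0.1025 0.1033] chute [-50.2  -1.9  56.9] F [ 0.4  -0.2   0.06] g 0.702
dist 3.640746933903859 rot [-0.003  0.    -0.002] 3
{"dx":1.21,"dy":-0.05,"dz":-0.04,"ax":-0.001,"ay":0.000,"az":-0.001},
{"dx":1.21,"dy":-0.05,"dz":-0.04,"ax":-0.001,"ay":0.000,"az":-0.001},
{"dx":1.21,"dy":-0.05,"dz":-0.04,"ax":-0.001,"ay":0.000,"az":-0.001},
```

>>> arm_command(
  deltas=[
    {"dx": 1.2,"dy": -0.1,"dz": -0.1,"ax": 0,"ay": 0,"az": 0,"gripper": 6},
    {"dx": 1.1,"dy": -0.05,"dz": 0,"ax": 0,"ay": 0,"az": 0,"gripper": 6},
    {"dx": 0.6,"dy": 0,"dz": 0,"ax": 0,"ay": 0,"az": 0,"gripper": 6},
    {"dx": 0,"dy": 0,"dz": 0,"ax": 0,"ay": 0,"az": 0,"gripper": 6},
  ],
)

```text
time_s: 3.45
tcp_pos: [0.57, 0.1064, 0.0735]
tcp_rot: [[0.033, 0.958, -0.284], [0.099, -0.286, -0.953], [-0.994, 0.003, -0.105]]
wrist_force: [0.1, 0.1, -0.0]
grip_width: 0.705
```

```bash
python3 -c "
from plan import *
import cv2
st();plan(O+RC@[-.049,-.0005,.0205],TR,n=1)
d=ctrl.get_image('wrist');cv2.imwrite('pics/wrist2.png',d['frame'][:,:,::-1])
"
```

```text
t 3.45 tcp [0.57   0.1064 0.0735] chute [-49.5  -1.1  26.8] F [ 0.15  0.08 -0.05] g 0.705
dist 0.6368744391416483 rot [-0.004 -0.    -0.004] 1
{"dx":0.63,"dy":-0.06,"dz":-0.05,"ax":-0.004,"ay":-0.000,"az":-0.004},
```

View pics/wrist2.png

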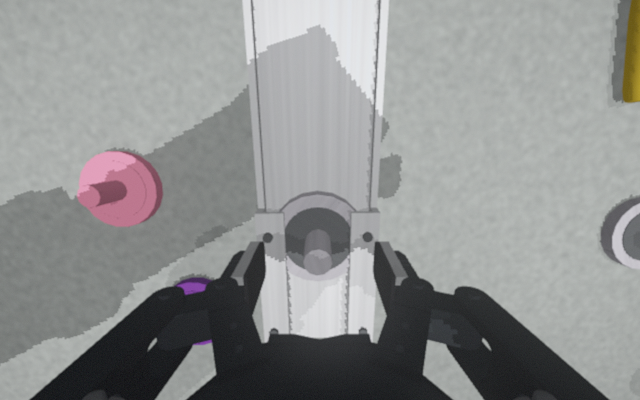

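The post, with its top at (318,262), is centred between the pads at (255,290) and (385,290). I'll go down the last 6 mm and close.

>>> arm_command(
  deltas=[
    {"dx": 0.6,"dy": -0.05,"dz": -0.05,"ax": 0,"ay": 0,"az": 0,"gripper": 6},
    {"dx": 0.1,"dy": 0,"dz": 0,"ax": 0,"ay": 0,"az": 0,"gripper": 3},
    {"dx": 0,"dy": 0,"dz": 0,"ax": 0,"ay": 0,"az": 0,"gripper": 2},
    {"dx": 0,"dy": 0,"dz": 0,"ax": 0,"ay": 0,"az": 0,"gripper": 1},
    {"dx": 0,"dy": 0,"dz": 0,"ax": 0,"ay": 0,"az": 0,"gripper": 1},
    {"dx": 0,"dy": 0,"dz": 0,"ax": 0,"ay": 0,"az": 0,"gripper": 1},
  ],
)

```text
time_s: 4.25
tcp_pos: [0.5703, 0.108, 0.0671]
tcp_rot: [[0.035, 0.958, -0.284], [0.1, -0.286, -0.953], [-0.994, 0.005, -0.105]]
wrist_force: [-0.5, -0.5, 0.3]
grip_width: 0.156
```

```bash
python3 -c "
from plan import *
st();plan(O+RC@[.022,-.0005,.021],TR,n=10)
"
```

```text
t 4.25 tcp [0.5703 0.108  0.0671] chute [-48.5  -1.   20.3] F [-0.48 -0.48  0.29] g 0.156
dist 7.050977029464082 rot [-0.004 -0.001 -0.005] 10
{"dx":-0.01,"dy":-0.01,"dz":-0.71,"ax":-0.000,"ay":-0.000,"az":-0.001},
{"dx":-0.01,"dy":-0.01,"dz":-0.71,"ax":-0.000,"ay":-0.000,"az":-0.001},
{"dx":-0.01,"dy":-0.01,"dz":-0.71,"ax":-0.000,"ay":-0.000,"az":-0.001},
{"dx":-0.01,"dy":-0.01,"dz":-0.71,"ax":-0.000,"ay":-0.000,"az":-0.001},
{"dx":-0.01,"dy":-0.01,"dz":-0.71,"ax":-0.000,"ay":-0.000,"az":-0.001},
{"dx":-0.01,"dy":-0.01,"dz":-0.71,"ax":-0.000,"ay":-0.000,"az":-0.001},
{"dx":-0.01,"dy":-0.01,"dz":-0.71,"ax":-0.000,"ay":-0.000,"az":-0.001},
{"dx":-0.01,"dy":-0.01,"dz":-0.71,"ax":-0.000,"ay":-0.000,"az":-0.001},
{"dx":-0.01,"dy":-0.01,"dz":-0.71,"ax":-0.000,"ay":-0.000,"az":-0.001},
{"dx":-0.01,"dy":-0.00,"dz":-0.71,"ax":-0.000,"ay":-0.000,"az":-0.001},
```

>>> arm_command(
  deltas=[
    {"dx": -0.02,"dy": 0,"dz": -0.7,"ax": 0,"ay": 0,"az": 0,"gripper": 1},
    {"dx": -0.02,"dy": 0,"dz": -0.7,"ax": 0,"ay": 0,"az": 0,"gripper": 1},
    {"dx": -0.01,"dy": 0,"dz": -0.7,"ax": 0,"ay": 0,"az": 0,"gripper": 1},
    {"dx": -0.01,"dy": 0,"dz": 0,"ax": 0,"ay": 0,"az": 0,"gripper": 1},
  ],
)

```text
time_s: 4.75
tcp_pos: [0.5761, 0.1282, 0.0693]
tcp_rot: [[0.033, 0.958, -0.285], [0.098, -0.287, -0.953], [-0.995, 0.003, -0.104]]
wrist_force: [-0.3, 0.3, -2.4]
grip_width: 0.161
```

```bash
python3 -c "
from plan import *
st();plan(O+RC@[.022,-.0005,.021],TR,n=7)
"
```

```text
t 4.75 tcp [0.5761 0.1282 0.0693] chute [-27.4  -0.8  20.3] F [-0.3   0.31 -2.4 ] g 0.161
dist 4.938138591247886 rot [-0.004  0.001 -0.004] 7
{"dx":-0.01,"dy":-0.01,"dz":-0.71,"ax":-0.001,"ay":0.000,"az":-0.001},
{"dx":-0.01,"dy":-0.01,"dz":-0.71,"ax":-0.001,"ay":0.000,"az":-0.001},
{"dx":-0.01,"dy":-0.01,"dz":-0.71,"ax":-0.001,"ay":0.000,"az":-0.001},
{"dx":-0.01,"dy":-0.01,"dz":-0.71,"ax":-0.001,"ay":0.000,"az":-0.001},
{"dx":-0.01,"dy":-0.01,"dz":-0.71,"ax":-0.001,"ay":0.000,"az":-0.001},
{"dx":-0.01,"dy":-0.01,"dz":-0.71,"ax":-0.001,"ay":0.000,"az":-0.001},
{"dx":-0.01,"dy":-0.00,"dz":-0.71,"ax":-0.001,"ay":0.000,"az":-0.001},
```

>>> arm_command(
  deltas=[
    {"dx": 0,"dy": 0,"dz": -0.8,"ax": 0,"ay": 0,"az": 0,"gripper": 1},
    {"dx": 0,"dy": 0,"dz": -0.8,"ax": 0,"ay": 0,"az": 0,"gripper": 1},
    {"dx": 0,"dy": 0,"dz": -0.8,"ax": 0,"ay": 0,"az": 0,"gripper": 1},
    {"dx": 0,"dy": 0,"dz": -0.8,"ax": 0,"ay": 0,"az": 0,"gripper": 1},
    {"dx": 0,"dy": 0,"dz": -0.7,"ax": 0,"ay": 0,"az": 0,"gripper": 1},
    {"dx": 0,"dy": 0,"dz": -0.7,"ax": 0,"ay": 0,"az": 0,"gripper": 1},
    {"dx": 0,"dy": 0,"dz": -0.4,"ax": 0,"ay": 0,"az": 0,"gripper": 1},
    {"dx": 0,"dy": 0,"dz": 0,"ax": 0,"ay": 0,"az": 0,"gripper": 1},
  ],
)

```text
time_s: 5.75
tcp_pos: [0.5911, 0.1761, 0.0746]
tcp_rot: [[0.032, 0.958, -0.286], [0.094, -0.288, -0.953], [-0.995, 0.003, -0.099]]
wrist_force: [0.4, -2.2, 0.0]
grip_width: 0.156
```

```bash
python3 -c "
from plan import *
import cv2
st()
for n in('wrist','top'):
  d=ctrl.get_image(n);np.savez(n+'3.npz',**d);cv2.imwrite('pics/'+n+'3.png',d['frame'][:,:,::-1])
"
```

```text
t 5.75 tcp [0.5911 0.1761 0.0746] chute [23.1 -1.7 20.3] F [ 0.39 -2.23  0.02] g 0.156
```

View pics/wrist3.png

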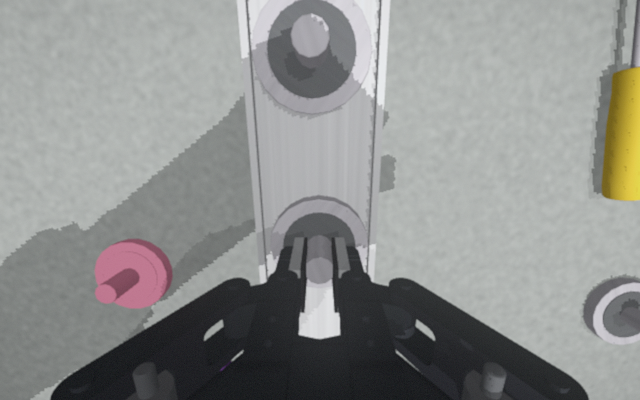

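The carrier is held at chute x≈23 mm, clear of the lips. The waiting carrier, with its post top at (310,35), is well separated. I'll lift straight off the floor.

>>> arm_command(
  deltas=[
    {"dx": -0.8,"dy": 0,"dz": 0,"ax": 0,"ay": 0,"az": 0,"gripper": 1},
    {"dx": -1.5,"dy": 0,"dz": 0,"ax": 0,"ay": 0,"az": 0,"gripper": 1},
    {"dx": -2.5,"dy": 0,"dz": 0,"ax": 0,"ay": 0,"az": 0,"gripper": 1},
    {"dx": -2.5,"dy": 0,"dz": 0,"ax": 0,"ay": 0,"az": 0,"gripper": 1},
    {"dx": -1,"dy": 0,"dz": 0,"ax": 0,"ay": 0,"az": 0,"gripper": 1},
    {"dx": 0,"dy": 0,"dz": 0,"ax": 0,"ay": 0,"az": 0,"gripper": 1},
  ],
)

```text
time_s: 6.6
tcp_pos: [0.5874, 0.1693, 0.1619]
tcp_rot: [[0.032, 0.958, -0.285], [0.097, -0.287, -0.953], [-0.995, 0.003, -0.102]]
wrist_force: [-0.5, -0.1, -3.1]
grip_width: 0.157
```

```bash
cat > tray.py <<'E'
from h import *
d=load("top0.npz")
hsv=cv2.cvtColor(d["frame"],cv2.COLOR_RGB2HSV)
m=((hsv[...,2]>185)&(hsv[...,1]<40)).astype(np.uint8)
m=cv2.morphologyEx(m,cv2.MORPH_CLOSE,np.ones((5,5)))
cs,_=cv2.findContours(m,cv2.RETR_EXTERNAL,cv2.CHAIN_APPROX_SIMPLE)
for c in cs:
    (x,y),(w,h),a=cv2.minAreaRect(c)
    if w>30 and 330<x<540: 
        print((x,y),(w,h),a)
        b=onplane(d,cv2.boxPoints(((x,y),(w,h),a)),.014); print(b.mean(0),np.linalg.norm(b[0]-b[1]),np.linalg.norm(b[1]-b[2]),np.degrees(np.arctan2(*(b[1]-b[0])[1::-1])))
E
python3 tray.py; python3 -c "
from plan import *
import cv2
st()
d=ctrl.get_image('side');np.savez('side4.npz',**d);cv2.imwrite('pics/side4.png',cv2.resize(d['frame'][180:380,150:450,::-1],None,fx=2.6,fy=2.6))
d=ctrl.get_image('wrist');np.savez('wrist4.npz',**d);cv2.imwrite('pics/wrist4.png',d['frame'][:,:,::-1])
"
```

```text
(438.0379638671875, 265.10211181640625) (56.18972396850586, 12.292864799499512) 69.59011840820312
[ 0.35816185 -0.42099208  0.014     ] 0.032580502537569965 0.14579117401158842 -70.75382777593903
(501.5569152832031, 224.97537231445312) (51.808998107910156, 51.365238189697266) 3.1798300743103027
[ 0.46040657 -0.59230729  0.014     ] 0.13577236584598618 0.13678209963815746 -5.538365361424174
(377.532470703125, 154.2018280029297) (49.81964874267578, 50.38701248168945) 88.45184326171875
[ 0.65533426 -0.26969724  0.014     ] 0.1355071901636449 0.13458309436066265 -89.57322672570709
(528.0, 41.0) (34.0, 8.0) -0.0
[ 0.95749452 -0.68655589  0.014     ] 0.022350894356696578 0.09211028576647802 -2.679377563873628
(333.5, 26.5) (53.0, 371.0) 90.0
[ 1.01027034 -0.15623619  0.014     ] 1.0204496725800245 0.14874091934403064 -91.32039426642886
t 6.6 tcp [0.5874 0.1693 0.1619] chute [ 24.7  -0.  107.9] F [-0.54 -0.1  -3.15] g 0.157
```

View pics/side4.png

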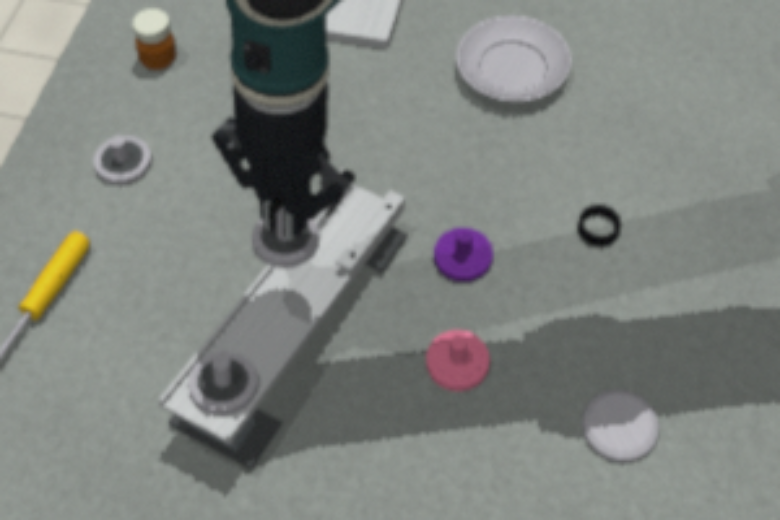

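View pics/wrist4.png

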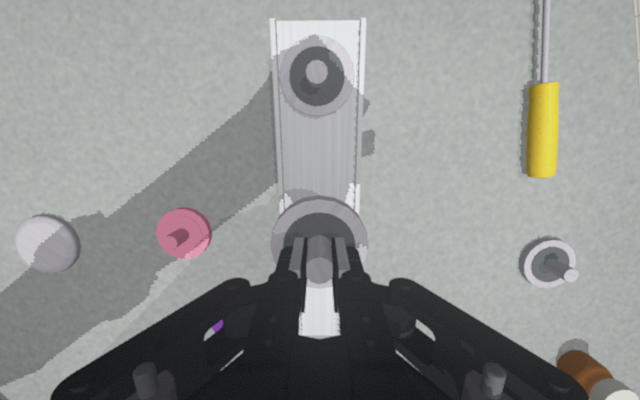

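```bash
cat >> plan.py <<'E'
a_=np.radians(-16.6); y_=np.array([np.cos(a_),np.sin(a_),0]); TD=np.c_[[0,0,-1],y_,np.cross([0,0,-1],y_)]
E
python3 -c "
from plan import *
plan(np.array([.655,-.269,.15]),TD,n=10)"
```

```text
dist 44.358104761855685 rot [-0.001 -0.101 -0.001] 10
{"dx":-0.30,"dy":1.91,"dz":3.99,"ax":-0.000,"ay":-0.010,"az":-0.000},
{"dx":-0.26,"dy":1.91,"dz":4.00,"ax":-0.000,"ay":-0.010,"az":-0.000},
{"dx":-0.22,"dy":1.91,"dz":4.00,"ax":-0.000,"ay":-0.010,"az":-0.000},
{"dx":-0.18,"dy":1.91,"dz":4.00,"ax":-0.000,"ay":-0.010,"az":-0.000},
{"dx":-0.14,"dy":1.91,"dz":4.00,"ax":-0.000,"ay":-0.010,"az":-0.000},
{"dx":-0.10,"dy":1.91,"dz":4.00,"ax":-0.000,"ay":-0.010,"az":-0.000},
{"dx":-0.05,"dy":1.91,"dz":4.00,"ax":-0.000,"ay":-0.010,"az":-0.000},
{"dx":-0.01,"dy":1.91,"dz":4.00,"ax":-0.000,"ay":-0.010,"az":-0.000},
{"dx":0.03,"dy":1.91,"dz":4.01,"ax":-0.000,"ay":-0.010,"az":-0.000},
{"dx":0.07,"dy":1.91,"dz":4.00,"ax":-0.000,"ay":-0.010,"az":-0.000},
```

Ramping up and down so the grip isn't jerked.

>>> arm_command(
  deltas=[
    {"dx": -0.3,"dy": 0.8,"dz": 1.8,"ax": 0,"ay": -0.01,"az": 0,"gripper": 1},
    {"dx": -0.3,"dy": 1.5,"dz": 3.0,"ax": 0,"ay": -0.01,"az": 0,"gripper": 1},
    {"dx": -0.25,"dy": 1.9,"dz": 4.0,"ax": 0,"ay": -0.01,"az": 0,"gripper": 1},
    {"dx": -0.2,"dy": 1.9,"dz": 4.0,"ax": 0,"ay": -0.01,"az": 0,"gripper": 1},
    {"dx": -0.15,"dy": 1.9,"dz": 4.0,"ax": 0,"ay": -0.01,"az": 0,"gripper": 1},
    {"dx": -0.1,"dy": 1.9,"dz": 4.0,"ax": 0,"ay": -0.01,"az": 0,"gripper": 1},
    {"dx": -0.1,"dy": 1.9,"dz": 4.0,"ax": 0,"ay": -0.01,"az": 0,"gripper": 1},
    {"dx": 0,"dy": 1.9,"dz": 4.0,"ax": 0,"ay": -0.01,"az": 0,"gripper": 1},
    {"dx": 0,"dy": 1.9,"dz": 3.5,"ax": 0,"ay": -0.01,"az": 0,"gripper": 1},
    {"dx": 0,"dy": 1.2,"dz": 2.5,"ax": 0,"ay": -0.01,"az": 0,"gripper": 1},
    {"dx": 0,"dy": 0.6,"dz": 1.2,"ax": 0,"ay": 0,"az": 0,"gripper": 1},
    {"dx": 0,"dy": 0,"dz": 0,"ax": 0,"ay": 0,"az": 0,"gripper": 1},
  ],
)

```text
time_s: 8.2
tcp_pos: [0.6439, -0.2524, 0.145]
tcp_rot: [[-0.02, 0.956, -0.292], [-0.006, -0.292, -0.956], [-1.0, -0.018, 0.012]]
wrist_force: [-0.2, 0.4, -2.9]
grip_width: 0.157
```

```bash
python3 -c "
from plan import *
st();plan(np.array([.655,-.269,.08]),TD,n=4)"
```

```text
t 8.2 tcp [ 0.6439 -0.2524  0.145 ] chute [-363.6 -173.3  131.7] F [-0.22  0.39 -2.87] g 0.157
dist 6.799607664459603 rot [-0.007  0.012  0.018] 4
{"dx":1.62,"dy":0.42,"dz":0.30,"ax":-0.002,"ay":0.003,"az":0.004},
{"dx":1.62,"dy":0.41,"dz":0.30,"ax":-0.002,"ay":0.003,"az":0.004},
{"dx":1.62,"dy":0.40,"dz":0.31,"ax":-0.002,"ay":0.003,"az":0.004},
{"dx":1.62,"dy":0.39,"dz":0.31,"ax":-0.002,"ay":0.003,"az":0.004},
```

>>> arm_command(
  deltas=[
    {"dx": 1.6,"dy": 0.4,"dz": 0.3,"ax": -0.002,"ay": 0.003,"az": 0.004,"gripper": 1},
    {"dx": 1.6,"dy": 0.4,"dz": 0.3,"ax": -0.002,"ay": 0.003,"az": 0.005,"gripper": 1},
    {"dx": 1.6,"dy": 0.4,"dz": 0.3,"ax": -0.002,"ay": 0.003,"az": 0.005,"gripper": 1},
    {"dx": 1.0,"dy": 0.4,"dz": 0.3,"ax": 0,"ay": 0.003,"az": 0.004,"gripper": 1},
    {"dx": 0,"dy": 0,"dz": 0,"ax": 0,"ay": 0,"az": 0,"gripper": 1},
    {"dx": 0,"dy": 0,"dz": 0,"ax": 0,"ay": 0,"az": 0,"gripper": 1},
  ],
)

```text
time_s: 8.95
tcp_pos: [0.6558, -0.2636, 0.0814]
tcp_rot: [[-0.001, 0.96, -0.28], [0.005, -0.28, -0.96], [-1.0, -0.002, -0.004]]
wrist_force: [-0.5, 0.3, -2.8]
grip_width: 0.16
```

```bash
python3 -c "
from plan import *
import cv2
print(st()['tcp_rot'].round(3));plan(np.array([.655,-.269,.027]),TD,n=4)
d=ctrl.get_image('side');np.savez('side5.npz',**d);cv2.imwrite('pics/side5.png',cv2.resize(d['frame'][90:260,180:420,::-1],None,fx=3.2,fy=3.2))
d=ctrl.get_image('wrist');np.savez('wrist5.npz',**d);cv2.imwrite('pics/wrist5.png',d['frame'][:,:,::-1])
"
```

```text
t 8.95 tcp [ 0.6558 -0.2636  0.0814] chute [-377.6 -187.9   69.3] F [-0.53  0.33 -2.85] g 0.16
[[-0.001  0.96  -0.28 ]
 [ 0.005 -0.28  -0.96 ]
 [-1.    -0.002 -0.004]]
dist 5.469598047781166 rot [ 0.006 -0.004  0.002] 4
{"dx":1.36,"dy":0.02,"dz":0.14,"ax":0.002,"ay":-0.001,"az":0.000},
{"dx":1.36,"dy":0.02,"dz":0.14,"ax":0.002,"ay":-0.001,"az":0.000},
{"dx":1.36,"dy":0.02,"dz":0.14,"ax":0.002,"ay":-0.001,"az":0.000},
{"dx":1.36,"dy":0.02,"dz":0.14,"ax":0.002,"ay":-0.001,"az":0.000},
```

View pics/side5.png

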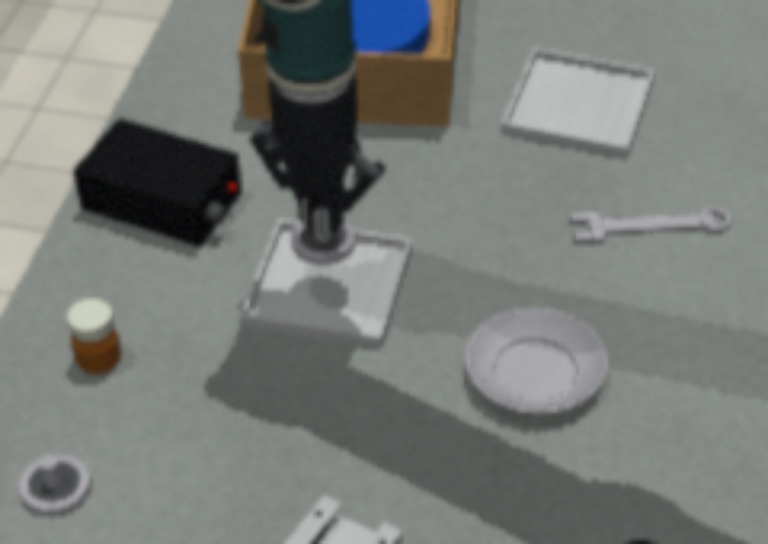

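View pics/wrist5.png

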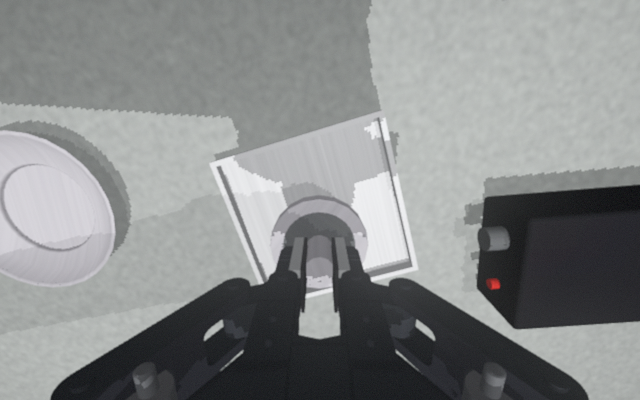

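The carrier is level over the tray: side crop (323,235), wrist (320,240). I'll lower it in steps, expecting contact at TCP z≈24 mm.

>>> arm_command(
  deltas=[
    {"dx": 1.3,"dy": 0,"dz": 0.2,"ax": 0.002,"ay": -0.001,"az": 0,"gripper": 1},
    {"dx": 1.3,"dy": 0,"dz": 0.2,"ax": 0.002,"ay": -0.001,"az": 0,"gripper": 1},
    {"dx": 1.2,"dy": 0,"dz": 0.1,"ax": 0.002,"ay": -0.001,"az": 0,"gripper": 1},
    {"dx": 0.5,"dy": 0,"dz": 0,"ax": 0,"ay": 0,"az": 0,"gripper": 1},
    {"dx": 0,"dy": 0,"dz": 0,"ax": 0,"ay": 0,"az": 0,"gripper": 1},
    {"dx": 0,"dy": 0,"dz": 0,"ax": 0,"ay": 0,"az": 0,"gripper": 1},
  ],
)

```text
time_s: 9.8
tcp_pos: [0.6543, -0.2687, 0.0359]
tcp_rot: [[-0.001, 0.958, -0.286], [0.001, -0.286, -0.958], [-1.0, -0.001, -0.001]]
wrist_force: [0.1, -1.0, -3.1]
grip_width: 0.156
```

>>> arm_command(
  deltas=[
    {"dx": 0.4,"dy": 0,"dz": 0,"ax": 0,"ay": 0,"az": 0,"gripper": 1},
    {"dx": 0.3,"dy": 0,"dz": 0,"ax": 0,"ay": 0,"az": 0,"gripper": 1},
    {"dx": 0.2,"dy": 0,"dz": 0,"ax": 0,"ay": 0,"az": 0,"gripper": 1},
    {"dx": 0,"dy": 0,"dz": 0,"ax": 0,"ay": 0,"az": 0,"gripper": 1},
  ],
)

```text
time_s: 10.3
tcp_pos: [0.6549, -0.2688, 0.0273]
tcp_rot: [[0.001, 0.958, -0.286], [0.001, -0.286, -0.958], [-1.0, 0.0, -0.001]]
wrist_force: [-0.4, -0.4, -2.9]
grip_width: 0.154
```

>>> arm_command(
  deltas=[
    {"dx": 0.15,"dy": 0,"dz": 0,"ax": 0,"ay": 0,"az": 0,"gripper": 1},
    {"dx": 0.1,"dy": 0,"dz": 0,"ax": 0,"ay": 0,"az": 0,"gripper": 1},
    {"dx": 0,"dy": 0,"dz": 0,"ax": 0,"ay": 0,"az": 0,"gripper": 1},
  ],
)

```text
time_s: 10.68
tcp_pos: [0.655, -0.2689, 0.0248]
tcp_rot: [[0.001, 0.958, -0.286], [0.0, -0.286, -0.958], [-1.0, 0.001, -0.001]]
wrist_force: [0.1, -1.3, -3.1]
grip_width: 0.156
```

>>> arm_command(
  deltas=[
    {"dx": 0.1,"dy": 0,"dz": 0,"ax": 0,"ay": 0,"az": 0,"gripper": 1},
    {"dx": 0,"dy": 0,"dz": 0,"ax": 0,"ay": 0,"az": 0,"gripper": 1},
  ],
)

```text
time_s: 10.92
tcp_pos: [0.6553, -0.2689, 0.0244]
tcp_rot: [[0.001, 0.958, -0.286], [0.0, -0.286, -0.958], [-1.0, 0.001, -0.001]]
wrist_force: [0.4, 0.4, -2.6]
grip_width: 0.158
```

>>> arm_command(
  deltas=[
    {"dx": 0.1,"dy": 0,"dz": 0,"ax": 0,"ay": 0,"az": 0,"gripper": 1},
    {"dx": 0.05,"dy": 0,"dz": 0,"ax": 0,"ay": 0,"az": 0,"gripper": 1},
    {"dx": 0,"dy": 0,"dz": 0,"ax": 0,"ay": 0,"az": 0,"gripper": 1},
  ],
)

```text
time_s: 11.3
tcp_pos: [0.6553, -0.269, 0.0244]
tcp_rot: [[0.001, 0.958, -0.286], [-0.0, -0.286, -0.958], [-1.0, 0.001, -0.0]]
wrist_force: [-1.2, 0.9, -0.1]
grip_width: 0.16
```

>>> arm_command(
  deltas=[
    {"dx": 0.12,"dy": 0,"dz": 0,"ax": 0,"ay": 0,"az": 0,"gripper": 1},
    {"dx": 0.05,"dy": 0,"dz": 0,"ax": 0,"ay": 0,"az": 0,"gripper": 1},
  ],
)

```text
time_s: 11.55
tcp_pos: [0.6554, -0.269, 0.0244]
tcp_rot: [[0.001, 0.958, -0.286], [-0.001, -0.286, -0.958], [-1.0, 0.001, 0.0]]
wrist_force: [-2.6, 0.8, 2.1]
grip_width: 0.157
```

Contact is made: the vertical force has turned positive and z has stopped at 24.4 mm, as expected. Releasing.

>>> arm_command(
  deltas=[
    {"dx": 0,"dy": 0,"dz": 0,"ax": 0,"ay": 0,"az": 0,"gripper": 2.2},
    {"dx": 0,"dy": 0,"dz": 0,"ax": 0,"ay": 0,"az": 0,"gripper": 3},
    {"dx": 0,"dy": 0,"dz": 0,"ax": 0,"ay": 0,"az": 0,"gripper": 5},
    {"dx": 0,"dy": 0,"dz": 0,"ax": 0,"ay": 0,"az": 0,"gripper": 6},
    {"dx": 0,"dy": 0,"dz": 0,"ax": 0,"ay": 0,"az": 0,"gripper": 6},
    {"dx": -1,"dy": 0,"dz": 0,"ax": 0,"ay": 0,"az": 0,"gripper": 6},
    {"dx": -2,"dy": 0,"dz": 0,"ax": 0,"ay": 0,"az": 0,"gripper": 6},
    {"dx": -4,"dy": 0,"dz": 0,"ax": 0,"ay": 0,"az": 0,"gripper": 6},
    {"dx": -5,"dy": 0,"dz": 0,"ax": 0,"ay": 0,"az": 0,"gripper": 6},
    {"dx": -5,"dy": 0,"dz": 0,"ax": 0,"ay": 0,"az": 0,"gripper": 6},
    {"dx": -2,"dy": 0,"dz": 0,"ax": 0,"ay": 0,"az": 0,"gripper": 6},
    {"dx": 0,"dy": 0,"dz": 0,"ax": 0,"ay": 0,"az": 0,"gripper": 6},
  ],
)

```text
time_s: 13.05
tcp_pos: [0.6573, -0.269, 0.2296]
tcp_rot: [[0.011, 0.958, -0.285], [-0.004, -0.285, -0.958], [-1.0, 0.012, 0.0]]
wrist_force: [-1.0, 0.6, -0.4]
grip_width: 0.703
```

```bash
python3 -c "
from plan import *
from h import *
st()
w=ctrl.get_image('wrist');t=ctrl.get_image('top');s=ctrl.get_image('side')
cv2.imwrite('pics/wrist6.png',w['frame'][:,:,::-1]);cv2.imwrite('pics/top6.png',t['frame'][:,:,::-1])
cv2.imwrite('pics/side6.png',cv2.resize(s['frame'][100:370,180:420,::-1],None,fx=2.2,fy=2.2))
np.savez('wrist6.npz',**w);np.savez('top6.npz',**t)
P=np.array([depthpt(t,a,b) for a in range(150,185) for b in range(155,185)]);l=(P-O)@RC;k=(l[:,2]>.034)&(l[:,2]<.05);print('wait',l[k].mean(0)*1e3,k.sum())
t0=load('top0.npz')
P=np.array([depthpt(t0,a,b) for a in range(150,185) for b in range(155,185)]);l=(P-O)@RC;k=(l[:,2]>.034)&(l[:,2]<.05);print('wait0',l[k].mean(0)*1e3,k.sum())
"
```

```text
t 13.05 tcp [ 0.6573 -0.269   0.2296] chute [-366.8 -190.9  217.1] F [-1.02  0.59 -0.35] g 0.703
wait [127.48768524   1.34267204  37.84905895] 35
wait0 [127.50185569   1.36604502  38.64116973] 34
```

View pics/wrist6.png

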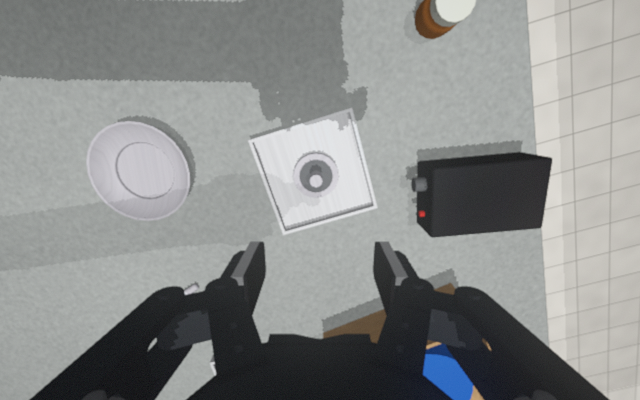

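View pics/side6.png

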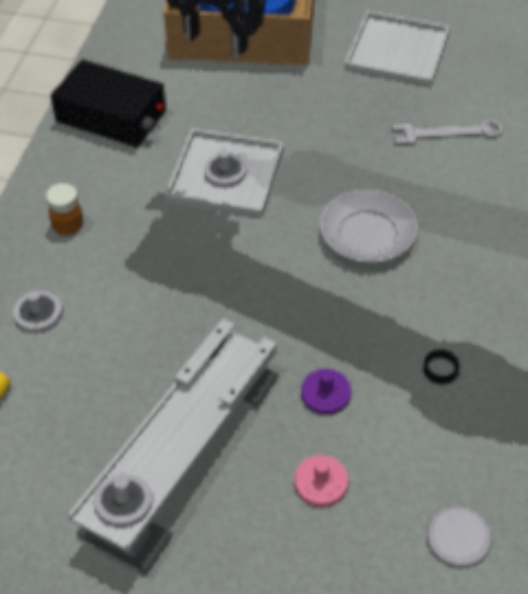

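The carrier stands post up in the middle of the tray, at wrist (316,178) and side crop (225,167). The waiting carrier hasn't moved, measured at x=127.5 mm before and after, and the arm is clear.

```bash
python3 -c "
from workcell import ctrl
print(ctrl.job_done())"
```

```text
the job is handed in; nothing more can be done
None
```

The jammed carrier is now standing post up near the middle of the correct tray, and the job was handed in at about 13 s of the 51 s allowed.

- **Freeing it:** I gripped the post above the lips with the tool square to the chute. I slid the carrier from chute x ≈ -49 mm to +23 mm, then lifted it straight off the floor.
- **Setting it down:** I levelled it and lowered it in steps of a millimetre or so until the tray took its weight. That was at the expected height, with only about 2 N of push, and then I released it and backed away.
- **Last checks:** The wrist and side pictures show the carrier upright in the tray. The waiting carrier was at x = 127.5 mm both before and after, and the look-alikes are where they were. The gripper was about 20 cm above the tray and touching nothing.
- **Disagreements:** The gripper read about 13 mm on the 16 mm post, although the hold was firm and the wrist force matched the carrier's weight. One arm command was refused because it lacked gripper values; the arm did not move on it. No check failed.

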